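Put three mixed-up condiments back in their own holders

TASK

Someone has put three condiments back in one another's places: the black-headed pepper grinder stands in the black wire sauce caddy, the hot sauce bottle in the light wooden spice tray, and the red-capped spice jar in the dark wooden salt-and-pepper stand. Put the pepper grinder beside the pink salt in the salt-and-pepper stand, the hot sauce beside the soy sauce in the sauce caddy, and the red-capped jar beside the other spice jar in the spice tray, each standing fully down and upright in its place; the cork mat is free for parking one of them meanwhile. Let nothing fall over, and leave the three that are already right in their places.

Things in the scene. Friction and masses are not known exactly. Their poses are not given: they have to be found in the camera images.
- pepper_grinder: Pepper grinder: round clear glass jar with dark contents and a black plastic head on top; 48 mm across all the way up, 135 mm tall (glass to 88 mm, head above). Origin at the centre of its underside, z up along it, yaw without meaning. 0.2 to 0.3 kg. At the start it stands in one place of the sauce caddy; it belongs in the salt-and-pepper stand.
- hot_sauce: Hot sauce: round bottle, pink-red contents, green and white label, dark red cap, 183 mm tall. 48 mm across up to 89 mm high; above that it takes the grip like an even cone, down to 22 mm at the top (33 mm wide at 142 mm). Origin at the centre of its underside, z up along it, yaw without meaning. 0.24 to 0.38 kg. Starts in a cell of the spice tray, belongs in the sauce caddy.
- spice_jar_a: Spice jar with brown label and red cap: round, 45 mm across all the way up, 106 mm tall (red cap from 85 mm up). Origin at the centre of its underside, z up along it, yaw without meaning. About 0.1 kg. At the start it stands in one recess of the salt-and-pepper stand; it belongs in the spice tray.
- pink_salt: Pink-salt grinder: round glass jar with pink contents and a white head, 48 mm across, 142 mm tall. Origin at the centre of its underside, z up along it, yaw without meaning. It already stands in its right place, in one recess of the salt-and-pepper stand, and stays there.
- soy_bottle: Soy sauce bottle: round glass bottle with dark contents and yellow cap, 58 mm across, 208 mm tall, narrower above. Origin at the centre of its underside, z up along it, yaw without meaning. It already stands in its right place, in one place of the sauce caddy, and stays there.
- spice_jar_b: Spice jar with green-leaf label and white and blue cap: round, 47 mm across, 98 mm tall. Origin at the centre of its underside, z up along it, yaw without meaning. It already stands in its right place, in one cell of the spice tray, and stays there.
- mill_stand: Salt-and-pepper stand: dark wooden block 88 (x) x 172 (y) x 22 (z) mm, fixed; two round recesses 61 mm wide, 14 mm deep, at y = +39 and -39 mm on its y axis, floors at z = 8 mm. Origin under its centre on the worktop, z up. At the start one recess (either) holds the pink salt, the other the red-capped spice jar.
- sauce_caddy: Sauce caddy, black steel, fixed: base plate 80 (x) x 160 (y) mm, top at z = 6 mm; two wire rings 67 mm wide inside, top at z = 47 mm, at y = +39 and -39 mm on its y axis; wire handles 68 mm high at y = +-77 mm. Origin under its centre on the worktop, z up. At the start one ring (either) holds the soy sauce, the other the pepper grinder.
- spice_tray: Spice tray: light wooden tray 76 (x) x 148 (y) mm, fixed; two cells 64 x 65 mm inside, at y = +35 and -35 mm on its y axis, floors at z = 6 mm; long walls 29 mm high, ends 38, divider 26. Origin under its centre on the worktop, z up. At the start one cell (either) holds the white-and-blue-capped spice jar, the other the hot sauce.
- cork_mat: Round cork mat, 92 mm across, 8 mm thick, fixed and empty, near the back edge of the island: a free spot where a thing can be stood for the moment. Origin at the centre of its underside, top at z = 8 mm.
Mind the look-alikes: they are no part of the job. What is shaped like the hot_sauce but orange or purple is not meant. There is more than one size of the pepper_grinder; the one meant has the size given above.

How it is judged:
At the end, for the whole second after the job is handed in: Pepper grinder in the free recess of the stand (10 mm), hot sauce in the free ring of the caddy and red-capped jar in the free cell of the tray (13 mm), each down on the floor (4 mm), upright (0.1 rad) and at rest; the other three upright within 20 mm of their start (x of pepper_grinder in the frame of mill_stand between -0.01 and 0.01 m and (y of pepper_grinder in the frame of mill_stand between 0.029 and 0.049 m or y of pepper_grinder in the frame of mill_stand between -0.049 and -0.029 m) and z of pepper_grinder in the frame of mill_stand between 0.004 and 0.012 m and angle between each of pepper_grinder, hot_sauce, spice_jar_a, pink_salt, soy_bottle, spice_jar_b's own z axis and vertical below 0.1 rad and linear speed of each of pepper_grinder, hot_sauce, spice_jar_a, pink_salt, soy_bottle, spice_jar_b below 0.02 m/s and angular speed of each of pepper_grinder, hot_sauce, spice_jar_a below 0.2 rad/s and x of hot_sauce in the frame of sauce_caddy between -0.013 and 0.013 m and (y of hot_sauce in the frame of sauce_caddy between 0.026 and 0.052 m or y of hot_sauce in the frame of sauce_caddy between -0.052 and -0.026 m) and z of hot_sauce in the frame of sauce_caddy between 0.002 and 0.01 m and x of spice_jar_a in the frame of spice_tray between -0.013 and 0.013 m and (y of spice_jar_a in the frame of spice_tray between 0.022 and 0.048 m or y of spice_jar_a in the frame of spice_tray between -0.048 and -0.022 m) and z of spice_jar_a in the frame of spice_tray between 0.002 and 0.01 m and distance of each of pink_salt, soy_bottle, spice_jar_b from where it was at the start of the episode below 0.02 m); the robot touches nothing.
It fails at once if The pepper grinder, hot sauce or red-capped spice jar has been tipped over (more than 0.7 rad) (angle between any of pepper_grinder, hot_sauce, spice_jar_a's own z axis and vertical above 0.7 rad).
It fails at once if The pink salt, soy sauce or other spice jar has been taken or knocked out of its place (moved more than 30 mm, or tipped more than 0.5 rad) (distance of any of pink_salt, soy_bottle, spice_jar_b from where it was at the start of the episode above 0.03 m or angle between any of pink_salt, soy_bottle, spice_jar_b's own z axis and vertical above 0.5 rad).
It also fails if it takes over 120 s, if anything falls off the work surface, if the arm or the gripper's body presses on something with over 40 N, if the wrist force passes 120 N, or if a joint passes its speed limit or range.

ROBOT

A 7-joint arm with a two-finger parallel gripper is mounted at the origin on the work surface; the furniture and walls round the work are solid. World frame = base frame: x ahead of the robot, y to its left, z up, the work surface at z = 0. Lengths are in m, angles in rad, forces in N, time in s.
With the tool pointing down it reaches from about 0.425 to 0.825 m from the base axis. Payload 3.6 kg.
Tool frame: the origin (TCP) lies where the fingers leave the gripper's body, on its centre line; the fingertips stand 73 mm ahead of it and the grasp point (between the pads) lies 54 mm ahead of it; z points along the fingers, y is the line along which they close (so a half turn about z gives the same grasp; the last joint's range is limited). The gripper opens to 85 mm and grips with 20 to 120 N. Pads are 22 mm wide; open, the fingers measure 114 mm over their backs; the gripper's body (76 mm by 85 mm) begins 54 mm behind the grasp point. The pads swing forward as they close: fully open they stand 13 mm farther back than shut.
Start: joints at [-1.153, 0.615, -0.013, 1.423, 0.008, 1.103, -0.04], TCP at [0.28, 0.587, 0.304] pointing down, gripper open.
Joint ranges: [-3.12, 3.12], [-0.3, 2.06], [-1.34, 1.32], [0.26, 2.42], [-1.36, 4.5], [0.01, 1.98], [-2.84, 2.84]. Speed limits (rad/s): [2.79, 2.79, 3.14, 3.14, 3.14, 3.14, 3.14].

INTERFACE

Orientations are given as a unit quaternion [w, x, y, z].
In Python, from cell import telemetry, read_camera, job gives the robot as it stands.
- The arm moves only by the tool drive_effector, called as name(argument=value, ...), one argument or row to a line, values as JSON. Schema: {"type":"object","properties":{"offsets":{"type":"array","items":{"type":"array","items":{"type":"number"},"minItems":5,"maxItems":5},"minItems":1,"maxItems":10},"grip_force":{"type":"number"},"only":{"type":"string"},"quiet":{"type":"boolean"},"lines":{"type":"string"}},"required":["offsets"],"additionalProperties":false}. offsets is a list of rows, 1 to 10 of them, each of 5 numbers: the finger opening in m, then dx, dy, dz in m, then a turn about the tool's z in rad; each row is the pose to reach, as a shift and turn from the pose commanded when the call began, along the tool's axes at that moment; what a row does not reach only later rows make up. A row lasts 1/8 s, in which the tool goes at most 0.0625 m and 0.188 rad, less where a joint would pass 70% of its speed; a pose out of reach is approached as far as the arm can. The fingers move at their own pace and stop on an object; grip_force is the grip in N (left out, the last holds). Time passes only in rows, so rows that do not move let the fingers close. The tool returns the time, the measured TCP pose, the force, the opening and the grip force at its end. only (a regular expression) keeps the lines of the reply that match it, lines (a string "A,B") keeps lines A to B, and quiet returns only ok. Input that does not fit is refused with a message, and nothing moves.
- telemetry.get_obs(): the state, without advancing time (a new reading comes with each control period).
- read_camera(name): name is "scene" or "top" or "wrist"; returns a dict with "image" (420x560x3 uint8, red, green, blue), "vertical_fov" (degrees; the focal length in pixels is half the picture's height over the tangent of half this angle, whatever the lens; pixels are square), "cx", "cy" (the principal point, pixels), "R" (3x3) and "t" (3): a world point X has camera coordinates R X + t. Camera axes: x right, y down, z forward; pixel columns grow to the right and rows downward; lengths in m; the calibration is good to about 2 mm. A picture is of the moment at which its call begins. There is no depth.
- job.job_done(): hands the job in; it is judged then, once.
The state is a dict: "t": time; "joint_positions": joint angles; "joint_velocities": joint speeds; "joint_efforts": joint torques, N m; "tool_pos": TCP position; "eef_rot": TCP orientation; "wrist_force": force on the tool from outside, world axes, zero at the start; "ft_torque": the same for the moment, N m; "width": finger opening in m; "grip_force": force on a finger pad.
Only numpy, scipy, OpenCV 4.12 (cv2) and the standard library are available. Lean on these libraries where they do the work, as an engineer would, in place of code of your own. Each camera call takes 0.05 s, during which the arm holds its last target. There are 200 camera calls.

## Working session

There is one attempt and no reset: what is moved stays moved. The work goes in short steps, Python scripts to look and compute and a tool call to move; the robot and the scene stay as the last step left them, time stands still between calls to the robot, and variables do not carry over. Pictures are saved under pics/ and viewed, at most 17 in all, crops included, and the job is handed in when it is done.

```bash
mkdir -p pics; ls
```

Run:
```python
from cell import telemetry, read_camera
import cv2
o=telemetry.get_obs();print(o['t'],o['tool_pos'],o['eef_rot'],o['width'])
for n in("scene","top","wrist"):
    c=read_camera(n);cv2.imwrite(f"pics/{n}0.png",c["image"][...,::-1]);print(n,c["vertical_fov"],c["cx"],c["cy"],c["R"],c["t"])
```

```text
pics
0.0 [0.2793907  0.58624223 0.30272237] [-2.69541915e-04  2.20514274e-01  9.75382873e-01 -1.27834433e-03] 0.08566965414210458
scene 44.29383190361257 277.9636199712381 214.28572760398262 [[ 0.87137168 -0.4905298  -0.00958744]
 [-0.29917394 -0.51575846 -0.8028002 ]
 [ 0.38885262  0.70240567 -0.59617104]] [-0.34254671  0.14970007  1.26502144]
top 57.75080346098133 280.51320517894874 205.07889864541283 [[ 2.63050232e-04 -9.99997891e-01 -2.03709049e-03]
 [-9.88461596e-01  4.85465708e-05 -1.51471681e-01]
 [ 1.51471460e-01  2.05343038e-03 -9.88459499e-01]] [-0.0057289   0.39193673  0.91118367]
wrist 66.81698535968827 281.2014180034357 203.7029533377756 [[ 0.43012772  0.9027663  -0.00177395]
 [ 0.87226548 -0.41508736  0.25856413]
 [ 0.23268664 -0.11276296 -0.96599247]] [-0.6489401  -0.03350719  0.37892571]
```

View pics/scene0.png

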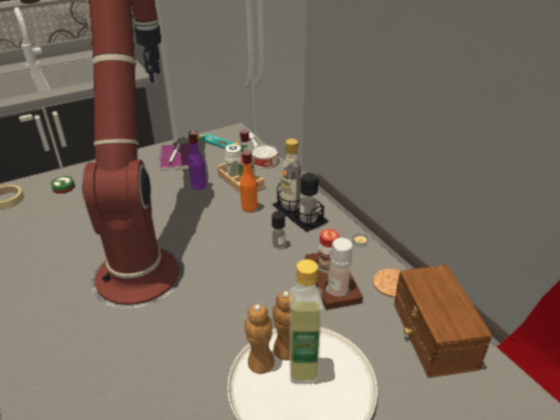

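View pics/top0.png

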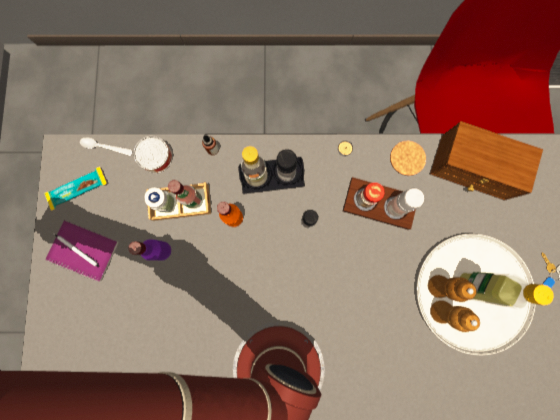

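The top view shows the tray (col 178, row 200) holding jar b and the hot sauce, and the caddy (272,175) holding soy on the left and pepper on the right. The stand (380,203) holds the red cap on the left and pink salt on the right, and the mat is at (408,157). I'll enlarge this area next.

Run:
```python
import cv2
a=cv2.imread("pics/top0.png")
l=cv2.resize(a[125:225,135:315],None,fx=4.4,fy=4.4,interpolation=cv2.INTER_CUBIC)
cv2.imwrite("pics/c1.png",l)
cv2.imwrite("pics/c2.png",cv2.resize(a[130:235,330:440],None,fx=5,fy=5,interpolation=cv2.INTER_CUBIC))
```

```text
(no output)
```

View pics/c1.png

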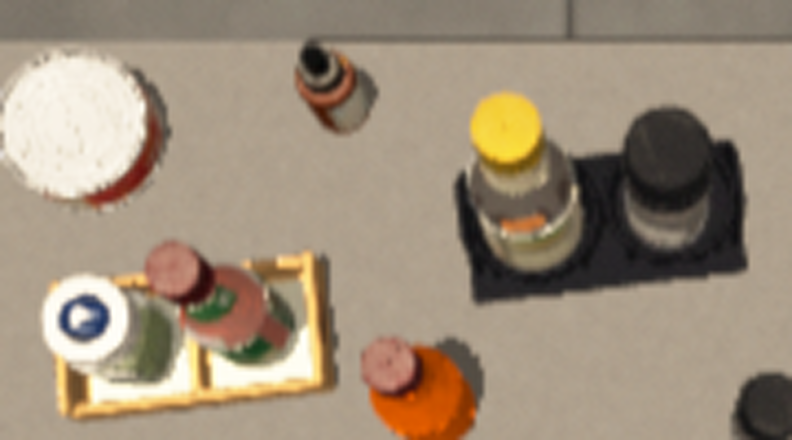

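View pics/c2.png

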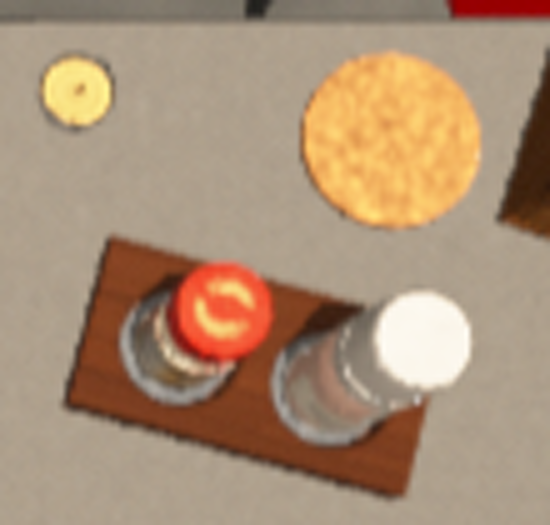

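Create h.py:
```python
import numpy as np
from cell import telemetry, read_camera
def ray(c,u,v,z):
    f=210/np.tan(np.radians(c["vertical_fov"]/2)); R=np.array(c["R"]);t=np.array(c["t"])
    C=-R.T@t; d=R.T@np.array([(u-c["cx"])/f,(v-c["cy"])/f,1]); return C+d*(z-C[2])/d[2]
def proj(c,X):
    f=210/np.tan(np.radians(c["vertical_fov"]/2)); p=np.array(c["R"])@X+c["t"]; return f*p[:2]/p[2]+[c["cx"],c["cy"]]
def axes():
    o=telemetry.get_obs(); w,x,y,z=o["eef_rot"]
    from scipy.spatial.transform import Rotation as Ro
    return np.array(o["tool_pos"]),Ro.from_quat([x,y,z,w]).as_matrix()
def to(tgt,yawy=None):
    "tool-axes shift to world TCP tgt; turn about tool z so tool y lies along world angle yawy"
    p,M=axes(); d=M.T@(np.array(tgt)-p); r=None
    if yawy is not None:
        a=np.arctan2(M[1,1],M[0,1]); r=-((yawy-a+np.pi/2)%np.pi-np.pi/2)
    print("p",p.round(4),"y-angle",np.arctan2(M[1,1],M[0,1]).round(3),"shift",d.round(4),"turn",r)
```

Run:
```python
from h import *
c=read_camera("top"); P={}
def a(n,x,y,s,ox,oy,z): P[n]=ray(c,(x+.5)/s-.5+ox,(y+.5)/s-.5+oy,z)[:2]; print(n,P[n].round(4))
for n,x,y,z in[("stBL",112,238,.022),("stFL",68,405,.022),("stFR",403,495,.022),("mat",392,140,.008),("jarA",222,311,.114),("salt",424,340,.15)]: a(n,x,y,5,330,130,z)
for n,x,y,z in[("cFL",477,300,.006),("cFR",745,270,.006),("pep",668,148,.141),("soy",506,130,.214),("tBR",315,255,.038),("tFR",328,383,.038),("tFL",62,415,.038),("tBL",52,285,.038),("hot",173,272,.189),("jarB",85,316,.104)]: a(n,x,y,4.4,135,125,z)
def ang(p,q): d=P[q]-P[p]; return np.degrees(np.arctan2(d[1],d[0])),np.hypot(*d)
for k in[("stFL","stBL"),("stFR","stFL"),("cFR","cFL"),("tFR","tFL"),("tBR","tBL"),("tFR","tBR"),("salt","jarA"),("pep","soy"),("hot","jarB")]:print(k,ang(*k))
print("stand",(P["stBL"]+P["stFR"])/2,"tray",(P["tBR"]+P["tFR"]+P["tFL"]+P["tBL"])/4)
m=(P["cFL"]+P["cFR"])/2; d=P["cFL"]-P["cFR"]; d/=np.hypot(*d); print("caddy",m+.04*np.array([d[1],-d[0]]))
p,M=axes(); w=read_camera("wrist"); print("cam in tool",M.T@(-np.array(w["R"]).T@w["t"]-p))
```

```text
stBL [ 0.4642 -0.1858]
stFL [ 0.3792 -0.1615]
stFR [ 0.3344 -0.3256]
mat [ 0.519  -0.3341]
jarA [ 0.4094 -0.217 ]
salt [ 0.3898 -0.2947]
cFL [0.4273 0.0899]
cFR [ 0.4449 -0.0654]
pep [ 0.48  -0.019]
soy [0.468  0.0565]
tBR [0.447  0.1781]
tFR [0.3744 0.1687]
tFL [0.3565 0.3156]
tBL [0.4299 0.3251]
hot [0.4065 0.2141]
jarB [0.4006 0.2832]
('stFL', 'stBL') (np.float64(-15.938760883124049), np.float64(0.08833508983252646))
('stFR', 'stFL') (np.float64(74.72352690960918), np.float64(0.1701376496424967))
('cFR', 'cFL') (np.float64(96.49607786699893), np.float64(0.1563207446044488))
('tFR', 'tFL') (np.float64(96.94141642749634), np.float64(0.14799904074996584))
('tBR', 'tBL') (np.float64(96.6528928566028), np.float64(0.14799867965418795))
('tFR', 'tBR') (np.float64(7.370397441244138), np.float64(0.07319255305267801))
('salt', 'jarA') (np.float64(75.88541998640211), np.float64(0.08013574266223009))
('pep', 'soy') (np.float64(99.02348339140302), np.float64(0.07645345010852889))
('hot', 'jarB') (np.float64(94.91816552473254), np.float64(0.0694049323651072))
stand [ 0.39930459 -0.25568587] tray [0.40196293 0.24685705]
caddy [0.47584216 0.0167517 ]
cam in tool [ 6.56911413e-02 -4.37860407e-05 -7.07245183e-02]
```

Run:
```python
from h import *
for t in[(.52,.33,.33),(.6,0,.33),(.52,-.2,.33),(.4095,-.2173,.30)]: to(t,np.radians(-15.5))
c=read_camera("top"); print("orange,smallblack",ray(c,235,222,0),ray(c,311,222,0), "smallbottle",ray(c,213,150,0))
```

```text
p [0.2795 0.5865 0.3033] y-angle 1.126 shift [-0.3274 -0.1281 -0.0265] turn 1.396561999221175
p [0.2795 0.5865 0.3033] y-angle 1.126 shift [-0.5416 -0.3916 -0.0262] turn 1.396561999221175
p [0.2795 0.5865 0.3033] y-angle 1.126 shift [-0.5554 -0.6066 -0.0259] turn 1.396561999221175
p [0.2795 0.5865 0.3033] y-angle 1.126 shift [-0.4631 -0.6697  0.0042] turn 1.396561999221175
orange,smallblack [0.35314085 0.10968881 0.        ] [ 0.35314911 -0.08285422  0.        ] smallbottle [0.54191454 0.1705754  0.        ]
```

drive_effector(
  offsets=[
    [0.085,-0.06,-0.02,-0.015,0.14],
    [0.085,-0.12,-0.045,-0.02,0.28],
    [0.085,-0.175,-0.065,-0.02,0.42],
    [0.085,-0.23,-0.09,-0.02,0.56],
    [0.085,-0.28,-0.11,-0.02,0.70],
    [0.085,-0.33,-0.13,-0.02,0.84],
    [0.085,-0.37,-0.175,-0.02,0.98],
    [0.085,-0.41,-0.22,-0.02,1.12],
    [0.085,-0.45,-0.27,-0.02,1.26],
    [0.085,-0.48,-0.315,-0.02,1.40],
  ],
  grip_force=40,
)

```text
t: 1.55
tool_pos: [0.5779, 0.0933, 0.3241]
eef_rot: [0.0, 0.799, 0.602, 0.0]
wrist_force: [1.5, -0.4, 0.6]
width: 0.0853
grip_force: 0.0
```

Run:
```python
from h import *
for t in[(.58,0,.33),(.5,-.2,.33),(.4095,-.2173,.30),(.4095,-.2173,.14)]: to(t,np.radians(-15.5))
```

```text
p [0.5779 0.0933 0.3241] y-angle -0.28 shift [-0.0891  0.0278 -0.0059] turn -0.00906962250726484
p [0.5779 0.0933 0.3241] y-angle -0.28 shift [-0.3034  0.0061 -0.0059] turn -0.00906962250726484
p [0.5779 0.0933 0.3241] y-angle -0.28 shift [-0.345  -0.0761  0.0241] turn -0.00906962250726484
p [0.5779 0.0933 0.3241] y-angle -0.28 shift [-0.345  -0.0763  0.1841] turn -0.00906962250726484
```

drive_effector(
  offsets=[
    [0.085,-0.06,0.015,0,0],
    [0.085,-0.12,0.02,0,0],
    [0.085,-0.18,0.01,0,0],
    [0.085,-0.24,0,0,0],
    [0.085,-0.29,-0.03,0,0],
    [0.085,-0.33,-0.06,0,0],
    [0.085,-0.345,-0.076,0.02,0],
    [0.085,-0.345,-0.076,0.02,0],
    [0.085,-0.345,-0.076,0.02,0],
  ],
)

```text
t: 2.68
tool_pos: [0.4125, -0.215, 0.3044]
eef_rot: [0.001, 0.796, 0.605, 0.001]
wrist_force: [-0.3, 0.5, 0.6]
width: 0.0849
grip_force: 0.0
```

Run:
```python
from h import *
import cv2
c=read_camera("wrist"); cv2.imwrite("pics/w1.png",c["image"][...,::-1])
to((.4095,-.2173,.14),np.radians(-15.5)); print(proj(c,np.array([.4095,-.2173,.114])))
```

```text
p [ 0.4127 -0.2149  0.3045] y-angle -0.271 shift [-0.0032 -0.0027  0.1645] turn -0.0006636564339186357
[278.66024246 202.17439939]
```

View pics/w1.png

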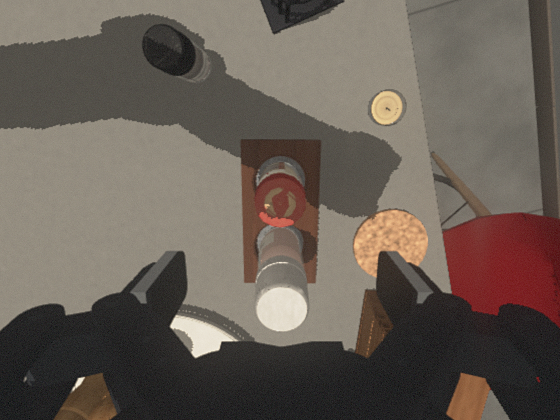

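The wrist view puts the red cap at (280,200), against a predicted (279,202), so the calibration agrees. I'm going down to grip it.

drive_effector(
  offsets=[
    [0.085,-0.003,-0.003,0.05,0],
    [0.085,-0.003,-0.003,0.10,0],
    [0.085,-0.003,-0.003,0.14,0],
    [0.085,-0.003,-0.003,0.166,0],
    [0.085,-0.003,-0.003,0.166,0],
    [0.03,-0.003,-0.003,0.166,0],
    [0.03,-0.003,-0.003,0.166,0],
    [0.03,-0.003,-0.003,0.166,0],
    [0.03,-0.003,-0.003,0.166,0],
    [0.03,-0.003,-0.003,0.166,0],
  ],
  grip_force=40,
)

```text
t: 3.98
tool_pos: [0.4085, -0.2183, 0.1392]
eef_rot: [0.002, 0.797, 0.604, 0.001]
wrist_force: [0.5, 0.9, 5.9]
width: 0.0439
grip_force: 40.3
```

drive_effector(
  offsets=[
    [0.03,0,0,0,0],
    [0.03,0,0,0,0],
    [0.03,0,0,-0.03,0],
    [0.03,0,0,-0.08,0],
    [0.03,0,0,-0.13,0],
    [0.03,0,0,-0.13,0],
    [0.03,0,0,-0.13,0],
  ],
)

```text
t: 4.85
tool_pos: [0.4064, -0.217, 0.2673]
eef_rot: [-0.001, 0.797, 0.604, -0.0]
wrist_force: [-0.9, 0.9, -1.6]
width: 0.0436
grip_force: 41.1
```

Run:
```python
from h import *
for t in[(.519,-.334,.268),(.519,-.334,.140)]: to(t,np.radians(-15.5))
```

```text
p [ 0.4064 -0.217   0.2673] y-angle -0.274 shift [-0.0822  0.14   -0.0011] turn -0.003096209691329399
p [ 0.4064 -0.217   0.2673] y-angle -0.274 shift [-0.0823  0.1402  0.1269] turn -0.003096209691329399
```

drive_effector(
  offsets=[
    [0.03,-0.027,0.047,0,0],
    [0.03,-0.055,0.093,0,0],
    [0.03,-0.082,0.14,0,0],
    [0.03,-0.082,0.14,0.05,0],
    [0.03,-0.082,0.14,0.10,0],
    [0.03,-0.082,0.14,0.12,0],
    [0.03,-0.082,0.14,0.126,0],
    [0.03,-0.082,0.14,0.126,0],
    [0.03,-0.082,0.14,0.126,0],
    [0.03,-0.082,0.14,0.126,0],
  ],
)

```text
t: 6.1
tool_pos: [0.5199, -0.3346, 0.1418]
eef_rot: [0.0, 0.797, 0.604, -0.0]
wrist_force: [-0.2, -0.4, -1.2]
width: 0.0437
grip_force: 41.2
```

drive_effector(
  offsets=[
    [0.03,0,0,0.002,0],
    [0.03,0,0,0.003,0],
    [0.03,0,0,0.003,0],
    [0.06,0,0,0.003,0],
    [0.085,0,0,0.003,0],
    [0.085,0,0,0.003,0],
    [0.085,0,0,-0.04,0],
    [0.085,0,0,-0.09,0],
    [0.085,0,0,-0.13,0],
    [0.085,0,0,-0.17,0],
  ],
)

```text
t: 7.35
tool_pos: [0.5197, -0.3345, 0.3134]
eef_rot: [0.0, 0.797, 0.604, 0.0]
wrist_force: [0.6, -0.2, 0.5]
width: 0.0851
grip_force: 0.0
```

Run:
```python
from h import *
import cv2
c=read_camera("wrist"); cv2.imwrite("pics/w2.png",c["image"][...,::-1])
for t in[(.58,-.15,.31),(.4803,-.0205,.31)]: to(t,np.radians(-22))
print(proj(c,np.array([.519,-.334,.114])))
```

```text
p [ 0.5214 -0.3364  0.3195] y-angle -0.274 shift [0.1953 0.0059 0.0089] turn 0.1099975542343179
p [ 0.5214 -0.3364  0.3195] y-angle -0.274 shift [ 0.293  -0.1251  0.0071] turn 0.1099975542343179
[280.66104854 195.79215541]
```

View pics/w2.png

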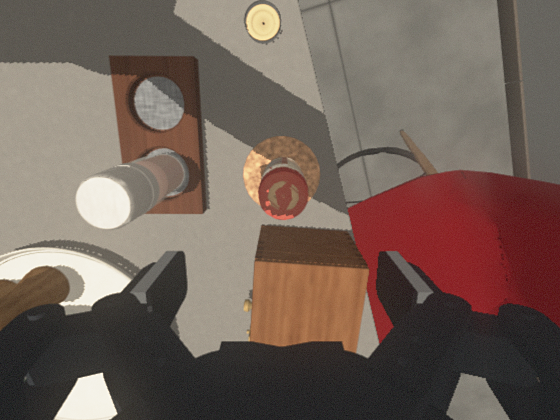

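The jar stands upright on the mat with its cap at (283,193), and the empty recess is at (158,102). Next is the pepper grinder.

drive_effector(
  offsets=[
    [0.085,0.05,-0.005,0,0.05],
    [0.085,0.10,-0.02,0,0.11],
    [0.085,0.15,-0.04,0,0.11],
    [0.085,0.20,-0.065,0,0.11],
    [0.085,0.25,-0.095,0,0.11],
    [0.085,0.28,-0.115,0,0.11],
    [0.085,0.293,-0.125,0,0.11],
    [0.085,0.293,-0.125,0,0.11],
    [0.085,0.293,-0.125,0,0.11],
  ],
)

```text
t: 8.52
tool_pos: [0.4792, -0.0207, 0.3121]
eef_rot: [0.001, 0.83, 0.558, -0.0]
wrist_force: [0.2, 0.5, -0.6]
width: 0.0853
grip_force: 0.0
```

Run:
```python
from h import *
import cv2
c=read_camera("wrist"); cv2.imwrite("pics/w3.png",c["image"][...,::-1])
to((.4803,-.0205,.165),np.radians(-22))
print(proj(c,np.array([.4803,-.0205,.141])))
```

```text
p [ 0.4792 -0.0208  0.3121] y-angle -0.388 shift [0.0008 0.0007 0.1471] turn -0.003536270937850805
[282.56864207 203.5755878 ]
```

View pics/w3.png

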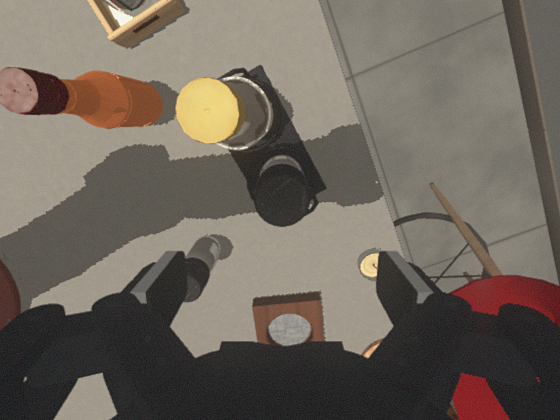

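The pepper head sits at (282,197), about where predicted, with soy well up-left and clear. I'm going down and gripping.

drive_effector(
  offsets=[
    [0.085,0.003,0.001,0.05,0],
    [0.085,0.003,0.001,0.10,0],
    [0.085,0.003,0.001,0.13,0],
    [0.085,0.003,0.001,0.142,0],
    [0.085,0.003,0.001,0.142,0],
    [0.03,0.003,0.001,0.142,0],
    [0.03,0.003,0.001,0.142,0],
    [0.03,0.003,0.001,0.142,0],
    [0.03,0.003,0.001,0.142,0],
    [0.03,0.003,0.001,0.142,0],
  ],
  grip_force=60,
)

```text
t: 9.82
tool_pos: [0.4816, -0.0164, 0.1713]
eef_rot: [0.001, 0.829, 0.559, 0.001]
wrist_force: [0.8, 0.4, 6.0]
width: 0.0459
grip_force: 61.2
```

drive_effector(
  offsets=[
    [0.03,0,0,0,0],
    [0.03,0,0,0,0],
    [0.03,0,0,-0.02,0],
    [0.03,0,0,-0.06,0],
    [0.03,0,0,-0.10,0],
    [0.03,0,0,-0.13,0],
    [0.03,0,0,-0.13,0],
    [0.03,0,0,-0.13,0],
  ],
)

```text
t: 10.82
tool_pos: [0.4798, -0.0159, 0.2988]
eef_rot: [-0.001, 0.829, 0.559, -0.001]
wrist_force: [0.4, 1.2, -2.4]
width: 0.046
grip_force: 62.3
```

Run:
```python
from h import *
import cv2
c=read_camera("wrist"); cv2.imwrite("pics/w4.png",c["image"][...,::-1])
to((.4097,-.2181,.30),np.radians(-15.5))
```

```text
p [ 0.4797 -0.0159  0.2984] y-angle -0.384 shift [-0.2137  0.0108 -0.0014] turn -0.11318735543952729
```

View pics/w4.png

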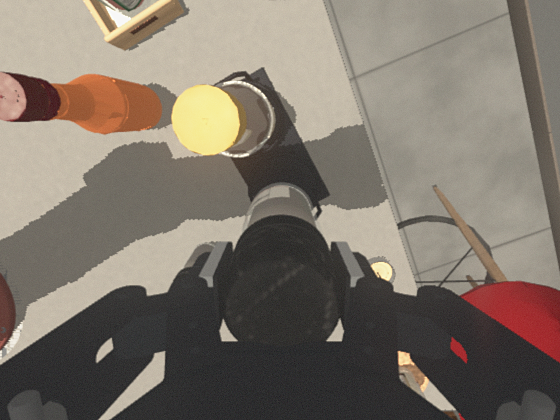

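drive_effector(
  offsets=[
    [0.03,-0.05,0.002,0,-0.03],
    [0.03,-0.10,0.005,0,-0.06],
    [0.03,-0.15,0.008,0,-0.09],
    [0.03,-0.19,0.01,0,-0.113],
    [0.03,-0.21,0.011,0,-0.113],
    [0.03,-0.213,0.011,0,-0.113],
    [0.03,-0.213,0.011,0,-0.113],
    [0.03,-0.213,0.011,0,-0.113],
  ],
)

```text
t: 11.88
tool_pos: [0.4117, -0.2164, 0.2994]
eef_rot: [-0.001, 0.795, 0.606, -0.0]
wrist_force: [-0.4, 0.3, -2.5]
width: 0.046
grip_force: 62.2
```

Run:
```python
from h import *
import cv2
c=read_camera("wrist"); p,M=axes()
for v in(292,298,304): print(M.T@(ray(c,281,v,p[2]-.0303)-p))
g=cv2.cvtColor(c["image"],cv2.COLOR_RGB2GRAY); cv2.imwrite("pics/w5.png",c["image"][...,::-1])
to((.4097,-.2181,.175),np.radians(-15.5))
```

```text
[ 0.00609681 -0.00060351  0.03030429]
[ 0.00371107 -0.00060357  0.03030279]
[ 0.00129925 -0.00060364  0.03030128]
p [ 0.4117 -0.2166  0.2996] y-angle -0.268 shift [-0.0021 -0.0015  0.1246] turn 0.002141795538856961
```

View pics/w5.png

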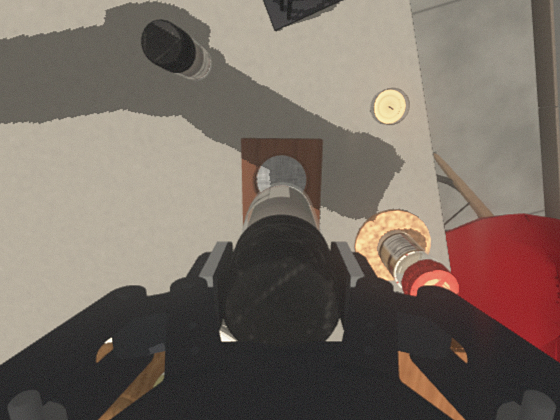

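The grinder is centred in the fingers and lines up in column with the recess (282,177). Next I lower it partway and check the force.

drive_effector(
  offsets=[
    [0.03,-0.003,-0.0015,0.05,0],
    [0.03,-0.003,-0.0015,0.09,0],
    [0.03,-0.003,-0.0015,0.105,0],
    [0.03,-0.003,-0.0015,0.115,0],
    [0.03,-0.003,-0.0015,0.119,0],
    [0.03,-0.003,-0.0015,0.119,0],
    [0.03,-0.003,-0.0015,0.119,0],
  ],
)

```text
t: 12.8
tool_pos: [0.4094, -0.2206, 0.1815]
eef_rot: [0.001, 0.796, 0.605, 0.0]
wrist_force: [-0.5, -0.9, -1.8]
width: 0.0461
grip_force: 62.5
```

drive_effector(
  offsets=[
    [0.03,0,0,0.004,0],
    [0.03,0,0,0.007,0],
    [0.03,0,0,0.008,0],
    [0.03,0,0,0.008,0],
    [0.03,0,0,0.008,0],
  ],
)

```text
t: 13.42
tool_pos: [0.4089, -0.2204, 0.1733]
eef_rot: [-0.0, 0.796, 0.605, 0.0]
wrist_force: [-1.0, 0.4, 4.3]
width: 0.0462
grip_force: 63.2
```

Contact with the floor, with TCP z as expected. Release and rise.

drive_effector(
  offsets=[
    [0.055,0,0,0,0],
    [0.085,0,0,0,0],
    [0.085,0,0,0,0],
    [0.085,0,0,-0.03,0],
    [0.085,0,0,-0.08,0],
    [0.085,0,0,-0.13,0],
    [0.085,0,0,-0.16,0],
    [0.085,0,0,-0.16,0],
  ],
)

```text
t: 14.42
tool_pos: [0.4098, -0.2211, 0.3351]
eef_rot: [0.002, 0.796, 0.605, 0.001]
wrist_force: [0.6, -0.6, -0.2]
width: 0.085
grip_force: 0.0
```

Run:
```python
from h import *
import cv2
c=read_camera("wrist"); cv2.imwrite("pics/w6.png",c["image"][...,::-1])
print(proj(c,np.array([.4097,-.2181,.143])))
for t in[(.56,-.05,.33),(.6,.1,.33),(.52,.25,.33),(.4063,.2128,.33)]: to(t,np.radians(6.8))
```

```text
[279.29100587 194.80555765]
p [ 0.4091 -0.2204  0.3334] y-angle -0.271 shift [0.2045 0.0999 0.0036] turn -0.38932380956387114
p [ 0.4091 -0.2204  0.3334] y-angle -0.271 shift [0.3598 0.0983 0.0036] turn -0.38932380956387114
p [ 0.4091 -0.2204  0.3334] y-angle -0.271 shift [ 0.4829 -0.0189  0.0034] turn -0.38932380956387114
p [ 0.4091 -0.2204  0.3334] y-angle -0.271 shift [ 0.4167 -0.1185  0.0032] turn -0.38932380956387114
```

View pics/w6.png

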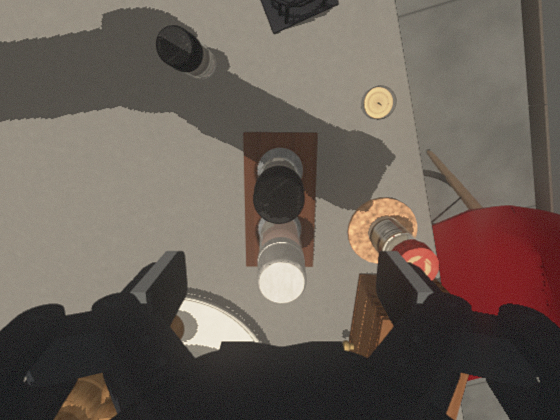

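The pepper grinder stands upright in the recess (head at (278,193), predicted (279,195)). Next is the hot sauce.

drive_effector(
  offsets=[
    [0.085,0.05,0.03,0,-0.04],
    [0.085,0.10,0.06,0,-0.08],
    [0.085,0.15,0.085,0,-0.13],
    [0.085,0.205,0.10,0,-0.18],
    [0.085,0.26,0.10,0,-0.23],
    [0.085,0.315,0.085,0,-0.28],
    [0.085,0.36,0.05,0,-0.33],
    [0.085,0.39,0.0,0,-0.37],
    [0.085,0.41,-0.055,0,-0.39],
    [0.085,0.415,-0.1,0,-0.39],
  ],
)

```text
t: 15.72
tool_pos: [0.4208, 0.2084, 0.3308]
eef_rot: [-0.001, 0.662, 0.749, -0.002]
wrist_force: [0.2, -0.2, -0.3]
width: 0.0847
grip_force: 0.0
```

Run:
```python
from h import *
to((.4063,.2128,.33),np.radians(6.8))
```

```text
p [0.4208 0.2084 0.3308] y-angle 0.123 shift [ 0.0061 -0.0139  0.0009] turn 0.004324772104105978
```

drive_effector(
  offsets=[
    [0.085,0.006,-0.014,0,0],
    [0.085,0.006,-0.014,0,0],
    [0.085,0.006,-0.014,0,0],
  ],
)

```text
t: 16.1
tool_pos: [0.4105, 0.2095, 0.3327]
eef_rot: [0.001, 0.665, 0.747, -0.0]
wrist_force: [0.4, 0.3, -0.3]
width: 0.0847
grip_force: 0.0
```

Run:
```python
from h import *
import cv2
c=read_camera("wrist"); cv2.imwrite("pics/w7.png",c["image"][...,::-1])
print(proj(c,np.array([.4063,.2128,.189])))
to((.4063,.2128,.199),np.radians(6.8))
```

```text
[276.03282803 209.63041953]
p [0.4106 0.2095 0.3327] y-angle 0.116 shift [ 0.0039 -0.004   0.1337] turn -0.0026067461040413242
```

View pics/w7.png

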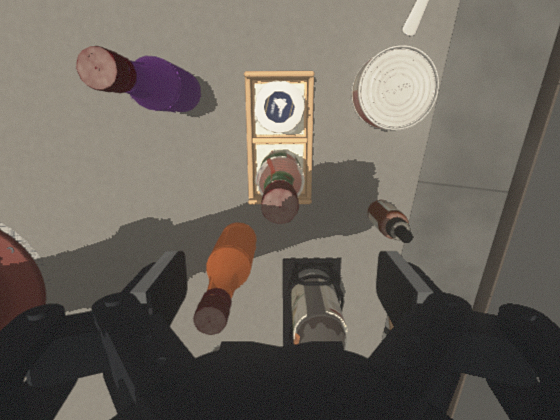

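The hot sauce cap is at (281,203), a few mm from the prediction, and the neighbours are clear. I correct for that and go down.

drive_effector(
  offsets=[
    [0.085,0.006,-0.001,0.04,0],
    [0.085,0.006,-0.001,0.08,0],
    [0.085,0.006,-0.001,0.115,0],
    [0.085,0.006,-0.001,0.133,0],
    [0.085,0.006,-0.001,0.133,0],
    [0.02,0.006,-0.001,0.133,0],
    [0.02,0.006,-0.001,0.133,0],
    [0.02,0.006,-0.001,0.133,0],
    [0.02,0.006,-0.001,0.133,0],
    [0.02,0.006,-0.001,0.133,0],
  ],
  grip_force=60,
)

```text
t: 17.4
tool_pos: [0.4082, 0.2166, 0.2011]
eef_rot: [0.0, 0.664, 0.748, 0.001]
wrist_force: [-0.4, -0.3, 5.2]
width: 0.0339
grip_force: 59.0
```

drive_effector(
  offsets=[
    [0.02,0,0,0,0],
    [0.02,0,0,0,0],
    [0.02,0,0,-0.01,0],
    [0.02,0,0,-0.02,0],
    [0.02,0,0,-0.02,0],
    [0.02,0,0,-0.02,0],
  ],
)

```text
t: 18.15
tool_pos: [0.4071, 0.2163, 0.2198]
eef_rot: [-0.0, 0.664, 0.748, -0.0]
wrist_force: [-0.5, 0.2, -3.2]
width: 0.0335
grip_force: 59.8
```

Run:
```python
from h import *
for t in[(.4071,.2163,.345),(.58,.17,.345),(.6,.03,.345),(.52,-.022,.345),(.4803,-.022,.345),(.4803,-.022,.201)]: to(t,np.radians(6.5))
```

```text
p [0.4071 0.2163 0.2198] y-angle 0.119 shift [-1.000e-04 -0.000e+00 -1.252e-01] turn 0.005772676204113036
p [0.4071 0.2163 0.2198] y-angle 0.119 shift [-0.0666  0.1661 -0.1253] turn 0.005772676204113036
p [0.4071 0.2163 0.2198] y-angle 0.119 shift [-0.208   0.1693 -0.1253] turn 0.005772676204113036
p [0.4071 0.2163 0.2198] y-angle 0.119 shift [-0.2501  0.0837 -0.1252] turn 0.005772676204113036
p [0.4071 0.2163 0.2198] y-angle 0.119 shift [-0.2454  0.0443 -0.1252] turn 0.005772676204113036
p [0.4071 0.2163 0.2198] y-angle 0.119 shift [-0.2454  0.0444  0.0188] turn 0.005772676204113036
```

drive_effector(
  offsets=[
    [0.02,0,0,-0.045,0],
    [0.02,0,0,-0.09,0],
    [0.02,0,0,-0.125,0],
    [0.02,-0.015,0.04,-0.125,0],
    [0.02,-0.03,0.085,-0.125,0],
    [0.02,-0.05,0.13,-0.125,0],
    [0.02,-0.067,0.166,-0.125,0],
    [0.02,-0.12,0.175,-0.125,0],
    [0.02,-0.165,0.172,-0.125,0],
    [0.02,-0.208,0.169,-0.125,0],
  ],
)

```text
t: 19.4
tool_pos: [0.5995, 0.0281, 0.3436]
eef_rot: [-0.001, 0.664, 0.748, -0.001]
wrist_force: [0.7, 0.0, -2.8]
width: 0.0333
grip_force: 60.8
```

Run:
```python
from h import *
for t in[(.6,.03,.345),(.4803,-.022,.345),(.4803,-.022,.225)]: to(t,np.radians(6.5))
```

```text
p [0.5995 0.0281 0.3436] y-angle 0.118 shift [ 0.0018  0.0007 -0.0014] turn 0.004799368511733126
p [0.5995 0.0281 0.3436] y-angle 0.118 shift [-0.0357 -0.1243 -0.0011] turn 0.004799368511733126
p [0.5995 0.0281 0.3436] y-angle 0.118 shift [-0.0356 -0.124   0.1189] turn 0.004799368511733126
```

drive_effector(
  offsets=[
    [0.02,-0.03,-0.025,0,0],
    [0.02,-0.036,-0.07,0,0],
    [0.02,-0.036,-0.11,0,0],
    [0.02,-0.036,-0.124,0,0],
    [0.02,-0.036,-0.124,0,0],
    [0.02,-0.036,-0.124,0,0],
    [0.02,-0.036,-0.124,0,0],
  ],
)

```text
t: 20.27
tool_pos: [0.4821, -0.0202, 0.3447]
eef_rot: [0.0, 0.664, 0.748, -0.0]
wrist_force: [0.1, 0.7, -2.4]
width: 0.0338
grip_force: 60.8
```

Run:
```python
from h import *
import cv2
c=read_camera("wrist"); cv2.imwrite("pics/w8.png",c["image"][...,::-1])
to((.4803,-.022,.26),np.radians(6.5))
p,M=axes(); print("ring",proj(c,np.array([.4803,-.022,.047])),"bottlebottom at tool axis",proj(c,p+M@[0,0,.195]),"top",proj(c,p+M@[0,0,.012]))
```

```text
p [ 0.4819 -0.0203  0.3447] y-angle 0.12 shift [-0.0015 -0.0018  0.0847] turn 0.006227998178821581
ring [279.53897409 177.73385939] bottlebottom at tool axis [281.22375862 197.57054472] top [281.86866897 341.57330979]
```

View pics/w8.png

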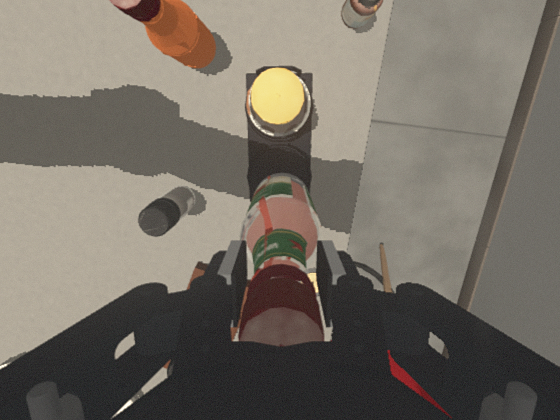

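The bottle hangs plumb and centred (281), with the soy cap at (277,97) clear. I'm lowering it to just inside the ring.

drive_effector(
  offsets=[
    [0.02,0.0015,-0.002,0.04,0],
    [0.02,0.0015,-0.002,0.08,0],
    [0.02,0.0015,-0.002,0.10,0],
    [0.02,0.0015,-0.002,0.11,0],
    [0.02,0.0015,-0.002,0.115,0],
    [0.02,0.0015,-0.002,0.115,0],
    [0.02,0.0015,-0.002,0.115,0],
  ],
)

```text
t: 21.2
tool_pos: [0.4794, -0.0194, 0.2306]
eef_rot: [0.001, 0.664, 0.748, 0.001]
wrist_force: [0.2, 0.3, -4.1]
width: 0.0334
grip_force: 60.8
```

drive_effector(
  offsets=[
    [0.02,0,0,0.01,0],
    [0.02,0,0,0.02,0],
    [0.02,0,0,0.024,0],
    [0.02,0,0,0.024,0],
    [0.02,0,0,0.024,0],
  ],
)

```text
t: 21.82
tool_pos: [0.479, -0.0194, 0.206]
eef_rot: [0.0, 0.664, 0.748, 0.0]
wrist_force: [0.5, -0.4, -2.3]
width: 0.0333
grip_force: 60.8
```

Run:
```python
from h import *
to((.4803,-.022,.201),np.radians(6.5))
```

```text
p [ 0.479  -0.0194  0.206 ] y-angle 0.119 shift [-0.0028  0.0009  0.005 ] turn 0.005525158031903565
```

drive_effector(
  offsets=[
    [0.02,-0.001,0.001,0.003,0],
    [0.02,-0.001,0.001,0.005,0],
    [0.02,-0.001,0.001,0.005,0],
    [0.02,-0.001,0.001,0.005,0],
  ],
)

```text
t: 22.32
tool_pos: [0.4803, -0.0203, 0.2012]
eef_rot: [0.0, 0.664, 0.748, 0.0]
wrist_force: [0.1, -0.1, 0.3]
width: 0.0336
grip_force: 61.4
```

drive_effector(
  offsets=[
    [0.02,0,0,0.001,0],
    [0.05,0,0,0.001,0],
    [0.085,0,0,0.001,0],
    [0.085,0,0,0.001,0],
    [0.085,0,0,-0.03,0],
    [0.085,0,0,-0.08,0],
    [0.085,0,0,-0.13,0],
    [0.085,0,0,-0.13,0],
  ],
)

```text
t: 23.32
tool_pos: [0.4818, -0.0207, 0.3346]
eef_rot: [0.003, 0.664, 0.748, 0.003]
wrist_force: [-0.3, 0.0, -0.2]
width: 0.085
grip_force: 0.0
```

Run:
```python
from h import *
import cv2
c=read_camera("wrist"); cv2.imwrite("pics/w9.png",c["image"][...,::-1])
print(proj(c,np.array([.4803,-.022,.189])))
for t in[(.58,-.15,.33),(.519,-.334,.33),(.519,-.334,.139)]: to(t,np.radians(-15.5))
```

```text
[277.43429241 215.59406188]
p [ 0.4805 -0.0202  0.3322] y-angle 0.119 shift [-0.1407  0.0834  0.0026] turn 0.38973512962984524
p [ 0.4805 -0.0202  0.3322] y-angle 0.119 shift [-0.3161  0.0009  0.0023] turn 0.38973512962984524
p [ 0.4805 -0.0202  0.3322] y-angle 0.119 shift [-3.161e-01  2.000e-04  1.933e-01] turn 0.38973512962984524
```

View pics/w9.png

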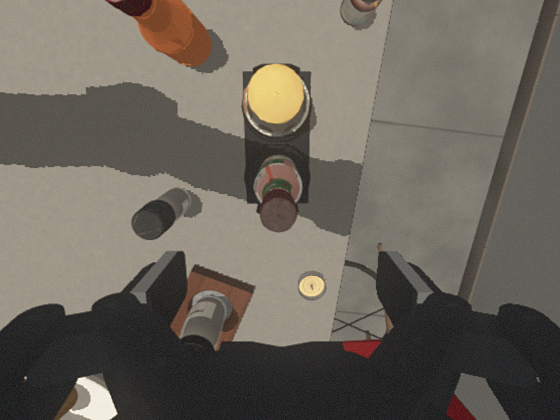

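The hot sauce stands upright in its ring with its cap at (279,211). Now back to the jar on the mat.

drive_effector(
  offsets=[
    [0.085,-0.05,0.02,0,0.06],
    [0.085,-0.10,0.03,0,0.12],
    [0.085,-0.15,0.03,0,0.18],
    [0.085,-0.20,0.02,0,0.24],
    [0.085,-0.25,0.01,0,0.30],
    [0.085,-0.29,0.005,0,0.36],
    [0.085,-0.316,0.001,0,0.39],
    [0.085,-0.316,0.001,0,0.39],
    [0.085,-0.316,0.001,0,0.39],
  ],
)

```text
t: 24.5
tool_pos: [0.5187, -0.3321, 0.3294]
eef_rot: [-0.002, 0.796, 0.606, 0.0]
wrist_force: [0.7, -0.1, -0.4]
width: 0.0848
grip_force: 0.0
```

Run:
```python
from h import *
to((.5185,-.3345,.139),np.radians(-15.5))
```

```text
p [ 0.5187 -0.3321  0.3294] y-angle -0.269 shift [-0.0028  0.0009  0.1904] turn 0.0013786199060672466
```

drive_effector(
  offsets=[
    [0.085,-0.002,0.001,0.06,0],
    [0.085,-0.002,0.001,0.12,0],
    [0.085,-0.002,0.001,0.165,0],
    [0.085,-0.002,0.001,0.189,0],
    [0.085,-0.002,0.001,0.189,0],
    [0.03,-0.002,0.001,0.189,0],
    [0.03,-0.002,0.001,0.189,0],
    [0.03,-0.002,0.001,0.189,0],
    [0.03,-0.002,0.001,0.189,0],
    [0.03,-0.002,0.001,0.189,0],
  ],
  grip_force=40,
)

```text
t: 25.75
tool_pos: [0.5198, -0.3364, 0.1437]
eef_rot: [0.001, 0.796, 0.605, 0.001]
wrist_force: [0.1, 0.4, 6.8]
width: 0.0437
grip_force: 40.5
```

drive_effector(
  offsets=[
    [0.03,0,0,0,0],
    [0.03,0,0,-0.03,0],
    [0.03,0,0,-0.08,0],
    [0.03,0,0,-0.13,0],
    [0.03,0,0,-0.17,0],
    [0.03,0,0,-0.17,0],
    [0.03,0,0,-0.17,0],
  ],
)

```text
t: 26.62
tool_pos: [0.5183, -0.3354, 0.3108]
eef_rot: [-0.001, 0.796, 0.605, -0.0]
wrist_force: [0.0, 0.1, -1.5]
width: 0.0437
grip_force: 41.2
```

Run:
```python
from h import *
for t in[(.62,-.12,.32),(.62,.08,.32),(.52,.21,.32),(.4061,.2121,.32)]: to(t,np.radians(6.8))
```

```text
p [ 0.5183 -0.3354  0.3108] y-angle -0.271 shift [ 0.2347  0.0403 -0.009 ] turn -0.3896782079953329
p [ 0.5183 -0.3354  0.3108] y-angle -0.271 shift [ 0.4274 -0.0133 -0.0086] turn -0.3896782079953329
p [ 0.5183 -0.3354  0.3108] y-angle -0.271 shift [ 0.5259 -0.1444 -0.0082] turn -0.3896782079953329
p [ 0.5183 -0.3354  0.3108] y-angle -0.271 shift [ 0.4975 -0.2547 -0.008 ] turn -0.3896782079953329
```

drive_effector(
  offsets=[
    [0.03,0.05,0.01,-0.009,-0.04],
    [0.03,0.10,0.02,-0.009,-0.08],
    [0.03,0.16,0.03,-0.009,-0.13],
    [0.03,0.22,0.035,-0.009,-0.18],
    [0.03,0.275,0.03,-0.009,-0.23],
    [0.03,0.33,0.015,-0.009,-0.28],
    [0.03,0.38,0.0,-0.009,-0.33],
    [0.03,0.425,-0.02,-0.009,-0.37],
    [0.03,0.465,-0.06,-0.009,-0.39],
    [0.03,0.495,-0.105,-0.009,-0.39],
  ],
)

```text
t: 27.88
tool_pos: [0.5485, 0.1715, 0.3183]
eef_rot: [-0.001, 0.663, 0.749, -0.002]
wrist_force: [0.8, 0.1, -1.6]
width: 0.0438
grip_force: 41.2
```

Run:
```python
from h import *
for t in [(.52,.21,.32),(.4061,.2121,.32)]: to(t,np.radians(6.8))
```

```text
p [0.5485 0.1715 0.3183] y-angle 0.121 shift [ 0.0417 -0.0237 -0.0016] turn 0.002240663831391876
p [0.5485 0.1715 0.3183] y-angle 0.121 shift [ 0.0575 -0.1365 -0.0011] turn 0.002240663831391876
```

drive_effector(
  offsets=[
    [0.03,0.03,-0.03,0,0],
    [0.03,0.05,-0.075,0,0],
    [0.03,0.057,-0.115,0,0],
    [0.03,0.0575,-0.1365,0,0],
    [0.03,0.0575,-0.1365,0,0],
    [0.03,0.0575,-0.1365,0,0],
    [0.03,0.0575,-0.1365,0,0],
  ],
)

```text
t: 28.75
tool_pos: [0.4089, 0.2097, 0.3205]
eef_rot: [0.0, 0.664, 0.748, -0.0]
wrist_force: [-0.7, -0.0, -1.0]
width: 0.0434
grip_force: 41.2
```

Run:
```python
from h import *
import cv2
c=read_camera("wrist"); cv2.imwrite("pics/w10.png",c["image"][...,::-1])
to((.4061,.2121,.1447),np.radians(6.8))
```

```text
p [0.4088 0.2097 0.3206] y-angle 0.118 shift [ 0.0028 -0.0024  0.1759] turn -0.0007792093857095228
```

View pics/w10.png

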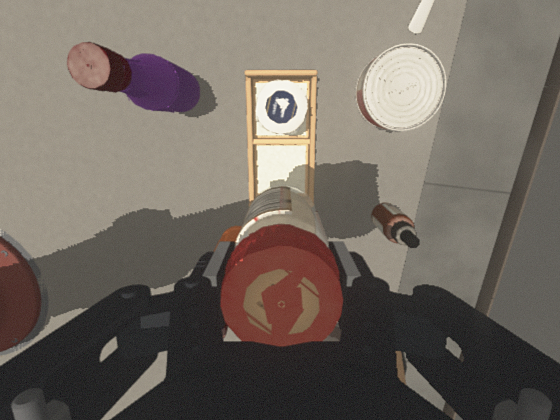

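The jar hangs centred over the empty tray cell (cap centre about (281,303), free cell at (283,170) ahead). I'm lowering it.

drive_effector(
  offsets=[
    [0.03,0.0015,-0.0025,0.05,0],
    [0.03,0.0015,-0.0025,0.10,0],
    [0.03,0.0015,-0.0025,0.135,0],
    [0.03,0.0015,-0.0025,0.155,0],
    [0.03,0.0015,-0.0025,0.168,0],
    [0.03,0.0015,-0.0025,0.168,0],
    [0.03,0.0015,-0.0025,0.168,0],
  ],
)

```text
t: 29.68
tool_pos: [0.4059, 0.2113, 0.1536]
eef_rot: [0.0, 0.664, 0.748, 0.001]
wrist_force: [-0.1, -0.3, -1.7]
width: 0.044
grip_force: 41.2
```

drive_effector(
  offsets=[
    [0.03,0,0,0.004,0],
    [0.03,0,0,0.008,0],
    [0.03,0,0,0.009,0],
    [0.03,0,0,0.009,0],
    [0.03,0,0,0.009,0],
  ],
)

```text
t: 30.3
tool_pos: [0.4053, 0.2111, 0.144]
eef_rot: [0.0, 0.664, 0.748, 0.0]
wrist_force: [0.0, -0.1, -0.9]
width: 0.0437
grip_force: 41.2
```

drive_effector(
  offsets=[
    [0.03,0,0,0.001,0],
    [0.03,0,0,0.0025,0],
    [0.03,0,0,0.0025,0],
    [0.03,0,0,0.0025,0],
  ],
)

```text
t: 30.8
tool_pos: [0.4053, 0.2111, 0.1416]
eef_rot: [0.0, 0.664, 0.748, 0.0]
wrist_force: [-0.3, -0.3, 2.4]
width: 0.0436
grip_force: 41.3
```

drive_effector(
  offsets=[
    [0.055,0,0,0,0],
    [0.085,0,0,0,0],
    [0.085,0,0,0,0],
    [0.085,0,0,-0.03,0],
    [0.085,0,0,-0.08,0],
    [0.085,0,0,-0.13,0],
    [0.085,0,0.05,-0.17,0],
    [0.085,0.05,0.08,-0.17,0],
    [0.085,0.1,0.09,-0.17,0],
    [0.085,0.1,0.09,-0.17,0],
  ],
)

```text
t: 32.05
tool_pos: [0.4812, 0.3266, 0.3101]
eef_rot: [-0.001, 0.661, 0.751, 0.0]
wrist_force: [-0.4, 0.6, -0.3]
width: 0.0851
grip_force: 0.0
```

Run:
```python
from h import *
import cv2
c=read_camera("top"); a=c["image"][...,::-1]
print({n:proj(c,np.array(x)).round(1) for n,x in dict(hot=(.4803,-.022,.189),jar=(.4061,.2121,.112),pep=(.4097,-.2181,.143)).items()})
cv2.imwrite("pics/t2.png",cv2.resize(a[120:240,130:430],None,fx=2.66,fy=2.66,interpolation=cv2.INTER_CUBIC))
```

```text
{'hot': array([288.2, 151.8]), 'jar': array([184.3, 193.4]), 'pep': array([377.7, 189.2])}
```

View pics/t2.png

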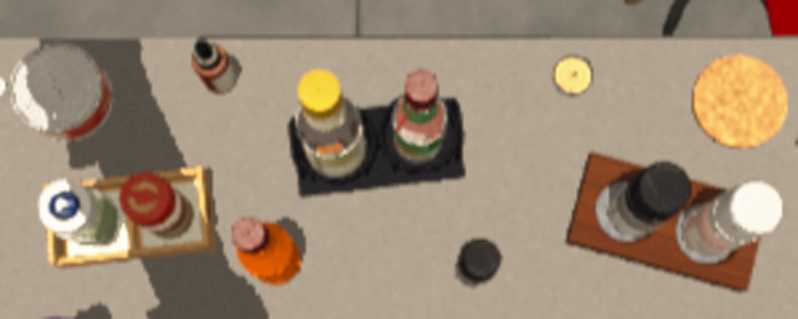

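The final top view shows all six upright in the right places, each within a few mm of its target: hot sauce cap (422,86), red cap (150,198), black head (660,190). I'm handing it in.

```bash
python3 -c "
from cell import job
print(job.job_done())"
```

```text
the job is handed in; nothing more can be done
None
```

The job is handed in, though no verdict came back: the pepper grinder, hot sauce and red-capped jar each stand upright in their proper places, about 32 s on the robot's clock, and the other three look undisturbed in the last top view.

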